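Put the mixed-up hot-air nozzles back on their own plates

ROBOT

A 7-joint arm with a two-finger parallel gripper is mounted at the origin on the work surface. World frame = base frame: x ahead of the robot, y to its left, z up, the work surface at z = 0. Lengths are in m, angles in degrees, forces in N, time in s.
With the tool pointing down it reaches from about 0.35 to 0.9 m from the base axis. Payload 8.1 kg.
Tool frame: the origin (TCP) lies at the very end of the fingers, on their centre line; the grasp point (between the pads) lies 19 mm behind it (grip_depth is the distance from the TCP to the grasp point, in m); z points along the fingers, y is the line along which they close (so a half turn about z gives the same grasp; the last joint's range is limited). The gripper opens to 85 mm and grips with 20 to 120 N. Pads are 22 mm wide; open, the fingers measure 114 mm over their backs; the gripper's body (76 mm by 85 mm) begins 54 mm behind the grasp point. The pads swing forward as they close: fully open they stand 13 mm farther back than shut.
Start: joints at [-70.623, 24.895, 1.432, 90.138, -0.665, 64.973, -4.303], TCP at [0.267, 0.565, 0.231] pointing down, gripper open.
Joint ranges: [-149.89, 149.89], [-25.12, 119.58], [-72.63, 75.52], [4.76, 147.25], [-75.54, 255.54], [6.69, 114.76], [-157.13, 157.13]. Speed limits (degrees/s): [127.2, 127.2, 172.46, 172.46, 180, 180, 180].

INTERFACE

Orientations are given as [roll, pitch, yaw] about the fixed x, y, z axes, in that order (R = Rz(yaw) Ry(pitch) Rx(roll)).
In Python, from workcell import state, snapshot, camera_model, finish_job, grip_depth gives the robot as it stands.
- The arm moves only by the shell command python3 -m handwheel 'ROWS' [OPENING] [FORCE]. ROWS is JSON, a list of rows, each an object with "linear": the shift along the tool's x, y, z in cm, a list of three; "angular": the turn, a rotation vector about the tool's x, y, z in degrees, a list of three. In form: [{"linear": [dx, dy, dz], "angular": [ax, ay, az]}, ...]. A call has 1 to 10 rows; each row shifts and turns the commanded pose from where the row before left it, along the tool's axes as they then stand; what a row does not reach is not made up. A row lasts 1/12 s, in which the tool goes at most 41.7 mm and 7.16 degrees, less where a joint would pass 70% of its speed; a pose out of reach is approached as far as the arm can. A call with a gripper value outside its range is refused whole. OPENING is the closure, from -1 (fully open) to 1 (shut), set as the call begins (- or left out, the last holds). The fingers move at their own pace and stop on an object; FORCE is the grip in N (left out, the last holds). Time passes only in rows, so rows that do not move let the fingers close. It gives the time, the measured TCP pose, the force, the opening and the grip force at its end, in the units of the state.
- state(): the state, without advancing time (a new reading comes with each control period).
- snapshot(name): name is "side" or "top" or "wrist"; returns the picture (480x640x3 uint8, red, green, blue); there is no depth.
- camera_model(name): a dict with "mtx" (3x3 intrinsics, pixels), "k1" (the pictures are not rectified: a ray, as slopes to the right and down, at radius r is drawn at 1 + k1 r^2 times it, then the intrinsics apply), "world_from_camera" (4x4, takes a point from camera to world coordinates); the wrist camera has in their place "T_tool_cam" (4x4, takes a point from camera to tool coordinates, whose origin is the TCP and whose axes are the flange's). Camera axes: x right, y down, z forward; pixel columns grow to the right and rows downward; lengths in m; the calibration is good to about 2 mm. A picture is of the moment at which its call begins: read the wrist's pose just before it. camera_model takes no time and is no camera call.
- finish_job(): hands the job in; it is judged then, once.
The state is a dict: "time": time; "q": joint angles; "joint_vel": joint speeds; "joint_efforts": joint torques, N m; "position": TCP position; "tcp_rot": TCP orientation; "wrist_force": force on the tool from outside, world axes, zero at the start; "ft_torque": the same for the moment, N m; "opening": finger opening in m; "gripper_force": force on a finger pad.
Only numpy, scipy, OpenCV 4.12 (cv2) and the standard library are available. Lean on these libraries where they do the work, as an engineer would, in place of code of your own. Each camera call takes 0.05 s, during which the arm holds its last target. There are 200 camera calls.

TASK

The three hot-air nozzles of the rework machine stand on each other's plates: put each one upright in the middle of the plate that has the shape of its own hood (round on round, square on square, oblong on oblong). Since every plate is occupied, first set one nozzle down in the middle of the empty six-sided rest and let go of it, to free a plate; at the end the rest is empty again. Do not tip a nozzle over, and leave the solder reel, the bottle and the multimeter where they are.

Things in the scene. Friction and masses are not known exactly. Their poses are not given: they have to be found in the camera images.
- round_nozzle: Hot-air nozzle with a round hood, 52 mm diameter, in plain steel, standing mouth down; 130 to 140 g nominal. All three nozzles are 70 mm tall: a hood 30 mm tall, then a plain round neck of 26 mm diameter from 30 mm to 70 mm above the underside, on the nozzle's centre line, to be gripped from above in any yaw. Origin: centre of the underside, z up, x and y have no meaning.
- square_nozzle: Hot-air nozzle with a square hood, 50 x 50 mm, in plain steel, standing mouth down; 130 to 140 g nominal. All three nozzles are 70 mm tall: a hood 30 mm tall, then a plain round neck of 26 mm diameter from 30 mm to 70 mm above the underside, on the nozzle's centre line, to be gripped from above in any yaw. Origin: centre of the underside, z up, x and y along the sides.
- oblong_nozzle: Hot-air nozzle with an oblong hood, 70 mm (its x) by 32 mm (its y), in plain steel, standing mouth down; 130 to 140 g nominal. All three nozzles are 70 mm tall: a hood 30 mm tall, then a plain round neck of 26 mm diameter from 30 mm to 70 mm above the underside, on the nozzle's centre line, to be gripped from above in any yaw. Origin: centre of the underside, z up, x along the length.
- round_plate: Flat black round plate, the home of the round nozzle: 105 mm diameter, no rim, its flat top 5 mm above the bench; any of the three nozzles stands on it at any yaw. Fixed to the bench. Origin: centre of the underside (bench level), z up.
- square_plate: Flat black square plate, the home of the square nozzle: 94 x 94 mm, no rim, its flat top 5 mm above the bench; any of the three nozzles stands on it at any yaw. Fixed to the bench. Origin: centre of the underside (bench level), x and y along the sides.
- oblong_plate: Flat black oblong plate, the home of the oblong nozzle: 130 mm (its x) by 80 mm (its y), no rim, its flat top 5 mm above the bench; any of the three nozzles stands on it at any yaw. Fixed to the bench. Origin: centre of the underside (bench level), x along the length.
- spare_rest: Flat black six-sided rest, no rim, 90 mm across flats, top 5 mm above the bench, empty at the start; any of the three nozzles stands on it at any yaw. Fixed to the bench. Origin: centre of the underside (bench level), z up.
- solder_reel: Bystander: grey reel of solder standing on its flange, 60 mm diameter, 40 mm tall. Origin: centre of the underside.
- cleaner_bottle: Bystander: white plastic bottle, 48 mm diameter, 100 mm tall, standing. Origin: centre of the underside.
- multimeter: Bystander: yellow multimeter lying face up, 85 mm (its x) by 170 mm (its y), 45 mm high over its dial. Origin: centre of the underside.
Things that resemble listed ones, but are neither listed nor needed, are in the scene too. What is shaped like the spare_rest but yellow is not meant.

How it is judged:
By the outcome, as a careful person would: the job done as asked, in the order asked, and still so for the second after the job is handed in, with the robot touching nothing.
It also fails if it takes over 102 s, if anything falls off the work surface, if the arm or the gripper's body presses on something with over 40 N, if the wrist force passes 120 N, or if a joint passes its speed limit or range.

## Working session

There is one attempt and no reset: what is moved stays moved. The work goes in short steps, Python scripts to look and compute and a shell command to move; the robot and the scene stay as the last step left them, time stands still between calls to the robot, and variables do not carry over. Pictures are saved under pics/ and viewed, at most 14 in all, crops included, and the job is handed in when it is done.

```bash
mkdir -p pics; ls; python3 - <<'E'
from workcell import *
import cv2
s=state();print(s)
for n in ["top","side"]:
    cv2.imwrite(f"pics/{n}0.png",snapshot(n)[:,:,::-1]);print(n,camera_model(n))
print(camera_model("wrist"),grip_depth)
E
```

```text
pics
{'time': 0.0, 'q': array([-70.62200843,  24.93526216,   1.42948892,  90.18978087,
        -0.66631517,  64.97236546,  -4.30298362]), 'joint_vel': array([ 0.06185457,  0.05167256, -0.0201486 , -0.06948594, -0.0369187 ,
       -0.0551031 , -0.05369166]), 'joint_efforts': array([ 6.85318264e-05, -6.70455122e+01,  1.02482121e+00, -3.16225719e+01,
        1.55319372e-02,  1.21962087e-02,  3.62031199e-05]), 'position': array([0.266484  , 0.56478153, 0.23053399]), 'tcp_rot': array([-1.79911093e+02,  5.99092536e-03,  1.54739906e+02]), 'wrist_force': array([-0.72069257, -0.14524205,  0.18643438]), 'ft_torque': array([-0.03356339,  0.03137374,  0.05450997]), 'gripper_force': 0.0, 'opening': 0.08552209180709455}
top {'mtx': array([[435.3426489 ,   0.        , 318.78770289],
       [  0.        , 435.3426489 , 244.48542404],
       [  0.        ,   0.        ,   1.        ]]), 'k1': -0.002106287541904963, 'world_from_camera': array([[-0.02306423, -0.99429462,  0.10414537,  0.47708225],
       [-0.99942434,  0.02033909, -0.02715345, -0.01312623],
       [ 0.0248803 , -0.10471169, -0.99419135
[... 396 characters left out ...]
625401, -0.58370562],
       [-0.00285202, -0.70592184, -0.708284  ,  0.70639575],
       [ 0.        ,  0.        ,  0.        ,  1.        ]])}
{'mtx': array([[349.45999574,   0.        , 318.46619174],
       [  0.        , 349.45999574, 236.55746234],
       [  0.        ,   0.        ,   1.        ]]), 'k1': -0.046150205723893285, 'T_tool_cam': array([[-3.83009652e-04, -9.56192805e-01, -2.92737379e-01,
         7.44741536e-02],
       [ 9.99999882e-01, -4.53243077e-04,  1.72093369e-04,
        -1.10394338e-03],
       [-2.97235631e-04, -2.92737279e-01,  9.56192866e-01,
        -1.42000084e-01],
       [ 0.00000000e+00,  0.00000000e+00,  0.00000000e+00,
         1.00000000e+00]])} 0.0187
```

View pics/top0.png

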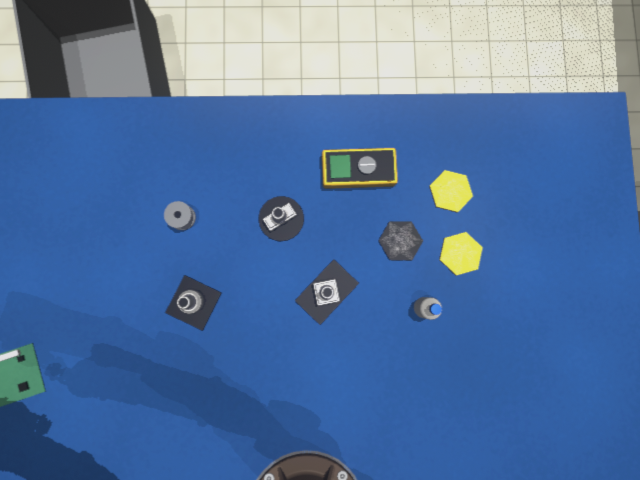

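View pics/side0.png

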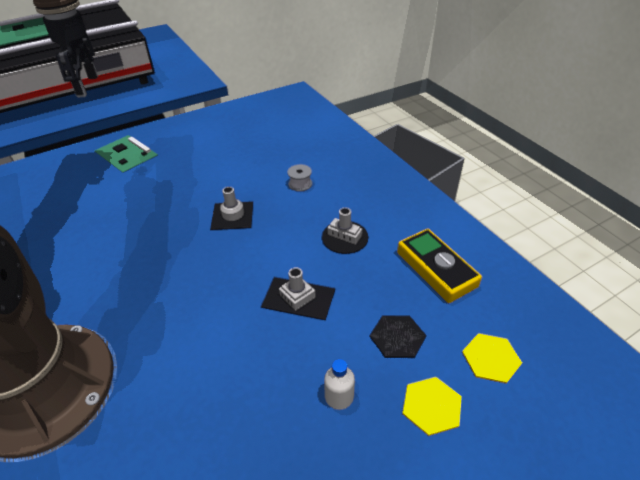

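Top view: the round nozzle is on the square plate (190,302), the oblong nozzle on the round plate (281,218) and the square nozzle on the oblong plate (327,292). The black rest is empty at (401,241). Next I'll measure these positions.

```bash
cat > h.py <<'E'
import numpy as np, cv2
from workcell import *
from scipy.spatial.transform import Rotation as R
def cam(n,s=None):
    m=camera_model(n)
    if n!="wrist": return m["mtx"],m["k1"],m["world_from_camera"]
    T=np.eye(4);T[:3,:3]=R.from_euler("xyz",s["tcp_rot"],degrees=True).as_matrix();T[:3,3]=s["position"]
    return m["mtx"],m["k1"],T@m["T_tool_cam"]
def ray(px,c):
    K,k1,T=c
    p=cv2.undistortPoints(np.float64(px).reshape(-1,1,2),K,np.array([k1,0,0,0.])).reshape(-1,2)
    return T[:3,3],np.c_[p,np.ones(len(p))]@T[:3,:3].T
def onplane(px,c,z):
    o,d=ray(px,c); return (o+d*((z-o[2])/d[:,2])[:,None])[:,:2]
def proj(P,c):
    K,k1,T=c;W=np.linalg.inv(T)
    return cv2.projectPoints(np.float64(P).reshape(-1,1,3),cv2.Rodrigues(W[:3,:3])[0],W[:3,3],K,np.array([k1,0,0,0.]))[0].reshape(-1,2)
def plates(img,c,bench=True):
    """not-blue blobs -> hull on z=5 mm plane"""
    hsv=cv2.cvtColor(img,cv2.COLOR_RGB2HSV)
    m=((hsv[...,2]<75)&(hsv[...,1]<140)).astype(np.uint8)
    m=cv2.morphologyEx(m,cv2.MORPH_OPEN,np.ones((3,3)))
    out=[]
    for k in cv2.findContours(m,cv2.RETR_EXTERNAL,cv2.CHAIN_APPROX_NONE)[0]:
        if cv2.contourArea(k)<400: continue
        w=onplane(k.reshape(-1,2),c,.005)*1000
        (x,y),(a,b),t=cv2.minAreaRect(w.astype(np.float32)); cc,r=cv2.minEnclosingCircle(w.astype(np.float32))
        out.append((k.reshape(-1,2).mean(0).round(),np.round([x,y,a,b,t],1),np.round([*cc,r],1)))
    return out
E
python3 - <<'E'
from h import *
a=[]
for n in ["top","side"]:
    i=cv2.cvtColor(cv2.imread(f"pics/{n}0.png"),cv2.COLOR_BGR2RGB)
    print(n)
    for o in plates(i,cam(n)):
        if 0.25e3<o[1][0]<.9e3: print(*o)
i=cv2.imread("pics/top0.png");j=cv2.imread("pics/side0.png")
f=lambda i,x,y:cv2.resize(i[y:y+60,x:x+80],None,fx=5,fy=5,interpolation=cv2.INTER_CUBIC)
A=np.vstack([np.hstack([f(i,150,272),f(i,290,262)]),np.hstack([f(i,240,190),f(j,250,255)])])
cv2.imwrite("pics/c0.png",A)
B=np.vstack([np.hstack([f(j,190,175),f(j,310,200)])]);cv2.imwrite("pics/c1.png",B)
E
```

```text
top
[193. 303.] [456.2 245.1  89.6  90.7  63.2] [456.1 245.6  60.9]
side
[398. 336.] [ 585.5 -229.    87.4   97.4   58.7] [ 585.3 -228.9   50.7]
[298. 300.] [471.9 -56.2  78.6 127.7  45.3] [472.4 -56.4  72.9]
[446. 264.] [ 779.  -140.6   69.7  106.     0.9] [ 779.  -140.6   60.4]
[345. 240.] [635.1  34.   73.3 100.5  58.8] [641.3  44.1  51. ]
[232. 217.] [454.  243.8  92.4  92.   63.7] [454.1 243.5  63.1]
[66. 44.] [ 288.7 1621.2 1072.1  561.8   88.1] [ 280.5 1631.2  546. ]
```

View pics/c0.png

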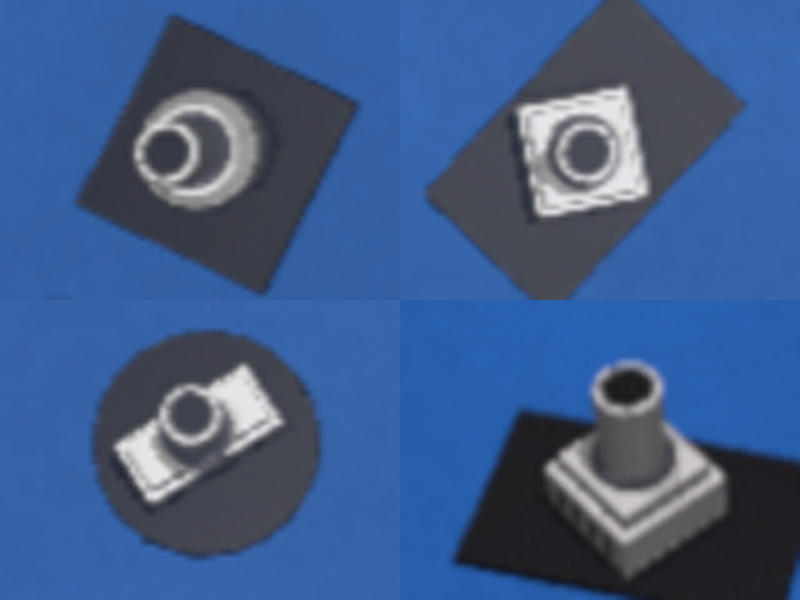

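View pics/c1.png

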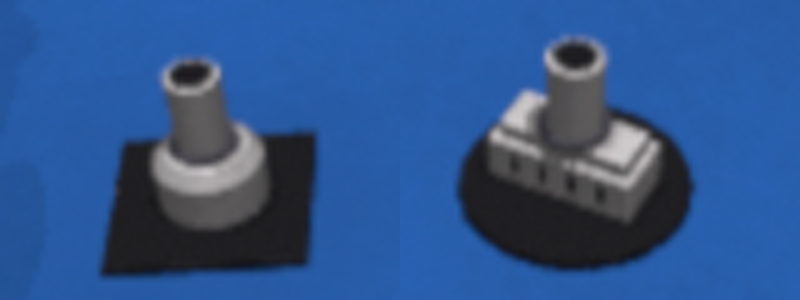

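The crops show the neck rims. In the top picture: round (183,302), square (326.6,292), oblong (277.8,212.6). In the side picture: round (227.8,189.4), square (295.2,272), oblong (344.6,210.8). Next I'll triangulate the necks and fit the plates with a not-blue mask.

```bash
cat >> h.py <<'E'
def plates2(img,c):
    b=img.astype(int); m=((b[...,2]-b[...,0]<50)&~((b[...,0]-b[...,2]>60))).astype(np.uint8)
    for k in cv2.findContours(m,cv2.RETR_EXTERNAL,cv2.CHAIN_APPROX_NONE)[0]:
        w=(onplane(k.reshape(-1,2),c,.005)*1000).astype(np.float32)
        if len(w)<5 or not(300<cv2.contourArea(k)<40000): continue
        (x,y),(a,bb),t=cv2.minAreaRect(w); cc,r=cv2.minEnclosingCircle(w); M=cv2.moments(cv2.convexHull(w))
        print("px",k.reshape(-1,2).mean(0).round(),"rect",np.round([x,y,a,bb,t],1),"circ",np.round([*cc,r],1),"hullcen",np.round([M["m10"]/M["m00"],M["m01"]/M["m00"]],1))
E
python3 - <<'E'
from h import *
for n in ["top","side"]:
    print(n);plates2(cv2.cvtColor(cv2.imread(f"pics/{n}0.png"),cv2.COLOR_BGR2RGB),cam(n))
for nm,a,b in [("round",(183,302),(227.8,189.4)),("square",(326.6,292),(295.2,272)),("oblong",(277.8,212.6),(344.6,210.8))]:
    print(nm,onplane([a],cam("top"),.075)*1e3,onplane([b],cam("side"),.075)*1e3)
E
```

```text
top
px [307. 469.] rect [ 99.1  -1.9 212.7  58.3  88.1] circ [ 70.9  -1.  106.4] hullcen [94.4 -2.7]
px [ 19. 375.] rect [308.4 628.7 109.9  99.6  17.2] circ [307.9 629.2  72.5] hullcen [308.  622.2]
px [428. 308.] rect [ 432.1 -281.4   61.1   49.9   81.2] circ [ 431.9 -282.8   32. ] hullcen [ 431.7 -282.9]
px [193. 302.] rect [456.5 245.5  92.6  93.2  63.2] circ [457.  245.2  63.6] hullcen [456.5 245.4]
px [327. 292.] rect [473.6 -55.4  79.3 129.7  45.2] circ [473.5 -55.5  74.1] hullcen [473.4 -55.2]
px [400. 241.] rect [ 585.9 -229.1   99.7   88.3   87.8] circ [ 586.3 -228.7   50.5] hullcen [ 586.3 -228.6]
px [179. 216.] rect [654.7 277.9  72.5  60.3  62.3] circ [653.9 278.   36.5] hullcen [654.7 277.9]
px [281. 218.] rect [644.5  45.4 101.3 102.6  88.9] circ [644.   45.6  52. ] hullcen [644.1  45.7]
px [360. 166.] rect [ 7.652e+02 -1.407e+02  7.260e+01  1.589e+02  4.000e-01] circ [ 764.9 -140.9   85.8] hullcen [ 765.  -141.2]
side
px [339. 387.] rect [ 439.4 -263.5   75.1   50.8   58.9] circ [ 440.2 -262.2   39.2] hullcen [ 440.1 -261.8]
px [397. 337.] rect [ 584.9 -229.9   89.4  
[... 268 characters left out ...]
14.3]
px [ 38. 356.] rect [ 39.4 180.  625.5 190.3  86.4] circ [-15.1 183.8 315. ] hullcen [ 12.1 102.2]
px [345. 232.] rect [658.8  55.5 144.2 102.   32.9] circ [653.9  64.2  75.7] hullcen [649.1  56.5]
px [231. 211.] rect [468.  271.8 158.1  92.7  63.6] circ [467.3 268.4  86. ] hullcen [460.7 262.1]
px [299. 177.] rect [659.4 293.7 110.4  58.5  63.2] circ [659.4 293.8  56.2] hullcen [659.4 294.1]
px [126. 153.] rect [299.3 653.6 112.4 156.1  17.6] circ [296.7 651.7  92.6] hullcen [298.9 653.3]
round [[458.86574754 247.93387564]] [[458.06175297 249.06655586]]
square [[472.68293625 -52.48568428]] [[472.21275331 -52.60309776]]
oblong [[644.27315799  47.96243409]] [[643.4119485   49.20325531]]
```

```bash
python3 -m handwheel '[{"linear":[0,0,0],"angular":[0,0,-6.3]},{"linear":[0,0,0],"angular":[0,0,-6.3]},{"linear":[0,0,0],"angular":[0,0,-6.3]},{"linear":[0,0,0],"angular":[0,0,-6.3]},{"linear":[0,0,0],"angular":[0,0,0]}]' -1 40; python3 -m handwheel '[{"linear":[-1.9,-3.1,0],"angular":[0,0,0]},{"linear":[-1.9,-3.1,0],"angular":[0,0,0]},{"linear":[-1.9,-3.1,0],"angular":[0,0,0]},{"linear":[-1.9,-3.1,0],"angular":[0,0,0]},{"linear":[-1.9,-3.1,0],"angular":[0,0,0]},{"linear":[-1.9,-3.1,0],"angular":[0,0,0]},{"linear":[-1.9,-3.1,0],"angular":[0,0,0]},{"linear":[-1.9,-3.1,0],"angular":[0,0,0]},{"linear":[-1.9,-3.1,0],"angular":[0,0,0]},{"linear":[-1.9,-3.1,0],"angular":[0,0,0]}]'; python3 -m handwheel '[{"linear":[0,0,0],"angular":[0,0,0]},{"linear":[0,0,0],"angular":[0,0,0]},{"linear":[0,0,0],"angular":[0,0,0]}]'
python3 - <<'E'
from h import *
s=state();i=snapshot("wrist");np.save("s1.npy",s,allow_pickle=True)
cv2.imwrite("pics/w1.png",i[:,:,::-1]);c=cam("wrist",s);plates2(i,c)
print(proj([[.4585,.2485,.075],[.4555,.2447,.005]],c))
E
```

```text
time: 0.52
position: [0.2667, 0.5649, 0.2309]
tcp_rot: [-180.0, -0.0, -179.8]
wrist_force: [-0.1, -0.2, -1.4]
opening: 0.0857
gripper_force: 0.0
time: 1.35
position: [0.4569, 0.2533, 0.2313]
tcp_rot: [180.0, -0.0, 179.7]
wrist_force: [1.0, -0.6, 0.2]
opening: 0.0853
gripper_force: 0.0
time: 1.6
position: [0.456, 0.2555, 0.2312]
tcp_rot: [180.0, -0.0, 179.8]
wrist_force: [-0.2, 0.7, 0.1]
opening: 0.0856
gripper_force: 0.0
px [333. 367.] rect [665.6 273.6  63.5  91.6  89.3] circ [665.6 272.1  46.1] hullcen [666.5 272.3]
px [ 44. 217.] rect [471.9 -57.   83.9 130.9  45.2] circ [473.5 -53.9  73.8] hullcen [472.2 -53.7]
px [309. 201.] rect [456.  244.7  92.   92.5  63.4] circ [456.  244.4  63.9] hullcen [456.  244.6]
[[311.66484651 221.58773237]
 [309.2730214  202.45351901]]
```

View pics/w1.png

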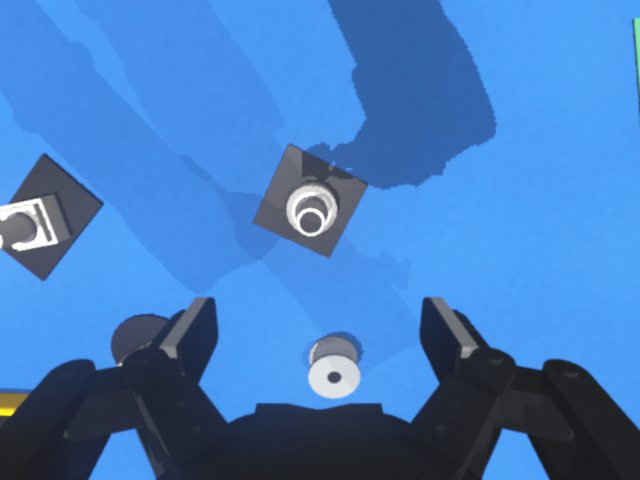

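The neck rim at (311,221) matches the prediction (311.7,221.6), and the plate matches too. Descending to grip.

```bash
python3 -m handwheel '[{"linear":[-0.25,-0.7,0],"angular":[0,0,0]},{"linear":[0,0,3],"angular":[0,0,0]},{"linear":[0,0,3.5],"angular":[0,0,0]},{"linear":[0,0,3.5],"angular":[0,0,0]},{"linear":[0,0,3],"angular":[0,0,0]},{"linear":[0,0,2.5],"angular":[0,0,0]},{"linear":[0,0,2],"angular":[0,0,0]},{"linear":[0,0,1.6],"angular":[0,0,0]},{"linear":[0,0,0],"angular":[0,0,0]},{"linear":[0,0,0],"angular":[0,0,0]}]'; python3 -m handwheel '[{"linear":[0,0,0],"angular":[0,0,0]},{"linear":[0,0,0],"angular":[0,0,0]},{"linear":[0,0,0],"angular":[0,0,0]},{"linear":[0,0,0],"angular":[0,0,0]},{"linear":[0,0,0],"angular":[0,0,0]},{"linear":[0,0,0],"angular":[0,0,0]},{"linear":[0,0,0],"angular":[0,0,0]},{"linear":[0,0,0],"angular":[0,0,0]},{"linear":[0,0,0],"angular":[0,0,0]},{"linear":[0,0,0],"angular":[0,0,0]}]' 1 40
```

```text
time: 2.48
position: [0.4581, 0.2483, 0.0399]
tcp_rot: [-179.9, -0.1, 180.0]
wrist_force: [1.3, -0.6, 1.7]
opening: 0.0854
gripper_force: 0.0
time: 3.32
position: [0.4592, 0.2482, 0.0411]
tcp_rot: [180.0, 0.0, 179.9]
wrist_force: [-0.7, -1.4, 6.8]
opening: 0.0251
gripper_force: 38.9
```

```bash
python3 -m handwheel '[{"linear":[0,0,-0.5],"angular":[0,0,0]},{"linear":[0,0,-1.5],"angular":[0,0,0]},{"linear":[0,0,-2.5],"angular":[0,0,0]},{"linear":[0,0,-3],"angular":[0,0,0]},{"linear":[0,0,-2.5],"angular":[0,0,0]},{"linear":[0,0,-1.5],"angular":[0,0,0]},{"linear":[0,0,-0.5],"angular":[0,0,0]},{"linear":[0,0,0],"angular":[0,0,0]}]'; python3 -m handwheel '[{"linear":[-0.3,-1,0],"angular":[0,0,0]},{"linear":[-0.6,-2,0],"angular":[0,0,0]},{"linear":[-0.9,-3.4,0],"angular":[0,0,0]},{"linear":[-0.9,-3.4,0],"angular":[0,0,0]},{"linear":[-0.9,-3.4,0],"angular":[0,0,0]},{"linear":[-0.9,-3.4,0],"angular":[0,0,0]},{"linear":[-0.9,-3.4,0],"angular":[0,0,0]},{"linear":[-0.9,-3.4,0],"angular":[0,0,0]},{"linear":[-0.9,-3.4,0],"angular":[0,0,0]},{"linear":[-0.9,-3.4,0],"angular":[0,0,0]}]';  python3 -m handwheel '[{"linear":[-0.9,-3.4,0],"angular":[0,0,0]},{"linear":[-0.9,-3.4,0],"angular":[0,0,0]},{"linear":[-0.9,-3.4,0],"angular":[0,0,0]},{"linear":[-0.9,-3.4,0],"angular":[0,0,0]},{"linear":[-0.6,-2.1,0],"angular":[0,0,0]},{"linear":[-0.3,-1.2,0],"angular":[0,0,0]},{"linear":[0,-0.4,0],"angular":[0,0,0]},{"linear":[0,0,0],"angular":[0,0,0]},{"linear":[0,0,0],"angular":[0,0,0]}]'; python3 - <<'E'
from h import *
s=state();i=snapshot("wrist")
cv2.imwrite("pics/w2.png",i[:,:,::-1]);c=cam("wrist",s);plates2(i,c)
print(s["position"],s["tcp_rot"],s["opening"],proj([[.5855,-.2291,.005]],c))
E
```

```text
time: 3.98
position: [0.4594, 0.2484, 0.1615]
tcp_rot: [179.9, 0.1, 179.9]
wrist_force: [0.7, -0.2, -2.0]
opening: 0.0248
gripper_force: 39.4
time: 4.82
position: [0.5383, -0.0567, 0.1586]
tcp_rot: [-180.0, -0.2, 179.9]
wrist_force: [1.4, 0.7, -1.7]
opening: 0.025
gripper_force: 39.5
time: 5.57
position: [0.5837, -0.2254, 0.1594]
tcp_rot: [179.9, -0.1, -180.0]
wrist_force: [0.2, 0.3, -1.5]
opening: 0.0247
gripper_force: 39.5
px [599. 280.] rect [646.6  36.7 107.2  92.4  16.2] circ [648.2  48.3  60.4] hullcen [645.5  40.7]
px [531.  85.] rect [476.7 -55.7  87.9 130.2  44.9] circ [473.6 -58.6  75.1] hullcen [475.5 -56.3]
px [243.  24.] rect [ 435.3 -284.9   64.8   43.5   89.2] circ [ 428.1 -285.5   34.7] hullcen [ 432.2 -282.3]
[ 0.5837306  -0.22542925  0.15941532] [ 1.79913845e+02 -9.16300341e-02 -1.79992994e+02] 0.02466792702621847 [[315.1925886  221.48487128]]
```

View pics/w2.png

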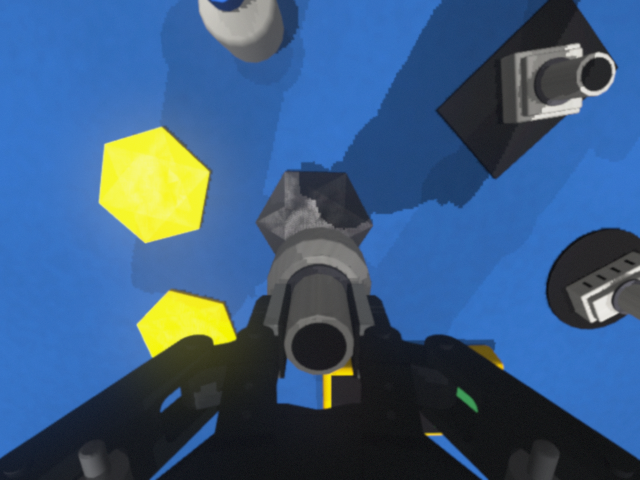

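Rest corners at (257,219) and (372,219) match the predicted centre (315,221). The nozzle hangs upright, so I'm lowering it.

```bash
python3 -m handwheel '[{"linear":[-0.18,-0.37,0],"angular":[0,0,0]},{"linear":[0,0,2.5],"angular":[0,0,0]},{"linear":[0,0,3],"angular":[0,0,0]},{"linear":[0,0,2.5],"angular":[0,0,0]},{"linear":[0,0,2],"angular":[0,0,0]},{"linear":[0,0,1],"angular":[0,0,0]},{"linear":[0,0,0.5],"angular":[0,0,0]},{"linear":[0,0,0],"angular":[0,0,0]},{"linear":[0,0,0],"angular":[0,0,0]}]'
```

```text
time: 6.37
position: [0.5869, -0.2308, 0.0463]
tcp_rot: [-180.0, 0.1, 180.0]
wrist_force: [1.3, -0.4, -1.7]
opening: 0.025
gripper_force: 39.5
```

```bash
python3 -m handwheel '[{"linear":[0.08,0.1,0.2],"angular":[0,0,0]},{"linear":[0,0,0.2],"angular":[0,0,0]},{"linear":[0,0,0.1],"angular":[0,0,0]},{"linear":[0,0,0],"angular":[0,0,0]}]'; python3 -m handwheel '[{"linear":[0,0,0],"angular":[0,0,0]}]'
```

```text
time: 6.7
position: [0.5858, -0.2298, 0.0411]
tcp_rot: [-180.0, 0.1, 179.9]
wrist_force: [-0.9, 0.1, 3.3]
opening: 0.0253
gripper_force: 40.0
time: 6.78
position: [0.5858, -0.2298, 0.0411]
tcp_rot: [-180.0, 0.1, 179.9]
wrist_force: [-0.5, 0.9, 5.8]
opening: 0.0249
gripper_force: 40.0
```

```bash
Z='{"linear":[0,0,0],"angular":[0,0,0]}'; python3 -m handwheel '[{"linear":[0,0,0],"angular":[0,0,0]},{"linear":[0,0,0],"angular":[0,0,0]},{"linear":[0,0,0],"angular":[0,0,0]},{"linear":[0,0,0],"angular":[0,0,0]},{"linear":[0,0,0],"angular":[0,0,0]},{"linear":[0,0,0],"angular":[0,0,0]},{"linear":[0,0,0],"angular":[0,0,0]},{"linear":[0,0,0],"angular":[0,0,0]}]' -1; python3 -m handwheel '[{"linear":[0,0,-1],"angular":[0,0,0]},{"linear":[0,0,-2],"angular":[0,0,0]},{"linear":[0,0,-3],"angular":[0,0,0]},{"linear":[0,0,-3],"angular":[0,0,0]},{"linear":[0,0,-3],"angular":[0,0,0]}]'; python3 -m handwheel '[{"linear":[0.8,1.2,0],"angular":[0,0,0]},{"linear":[2.1,3.3,0],"angular":[0,0,0]},{"linear":[2.1,3.3,0],"angular":[0,0,0]},{"linear":[2.1,3.3,0],"angular":[0,0,0]},{"linear":[2.1,3.3,0],"angular":[0,0,0]},{"linear":[1.4,2.2,0],"angular":[0,0,0]},{"linear":[0.7,1.1,0],"angular":[0,0,0]},{"linear":[0,0,0],"angular":[0,0,0]},{"linear":[0,0,0],"angular":[0,0,0]},{"linear":[0,0,0],"angular":[0,0,0]}]'; python3 - <<'E'
from h import *
s=state();i=snapshot("wrist")
cv2.imwrite("pics/w3.png",i[:,:,::-1]);c=cam("wrist",s)
print(s["position"],proj([[.4724,-.0525,.075],[.473,-.0557,.005]],c));plates2(i,c)
# rest check from the top
i=snapshot("top");cv2.imwrite("pics/t3.png",i[:,:,::-1])
E
```

```text
time: 7.45
position: [0.5853, -0.2298, 0.0403]
tcp_rot: [180.0, -0.0, 179.9]
wrist_force: [0.2, -1.1, 1.1]
opening: 0.0853
gripper_force: 0.0
time: 7.87
position: [0.5851, -0.2298, 0.1623]
tcp_rot: [-180.0, -0.0, 179.9]
wrist_force: [0.4, -0.5, -0.3]
opening: 0.0855
gripper_force: 0.0
time: 8.7
position: [0.4733, -0.0536, 0.1609]
tcp_rot: [-180.0, 0.1, 179.9]
wrist_force: [-0.4, 0.3, -0.2]
opening: 0.0858
gripper_force: 0.0
[ 0.47334608 -0.0536206   0.16090352] [[321.67418861 242.26627323]
 [317.35458502 218.21758554]]
px [ 39. 180.] rect [ 439.6 -298.7   57.1   94.7    3.3] circ [ 444.6 -299.2   50.2] hullcen [ 438.  -299.3]
px [318. 215.] rect [474.2 -55.9  80.4 127.9  45.4] circ [473.5 -56.8  74.1] hullcen [473.8 -56.3]
px [622. 199.] rect [461.5 206.  117.7  58.1  15. ] circ [454.  234.1  58.8] hullcen [461.2 215.6]
```

View pics/w3.png

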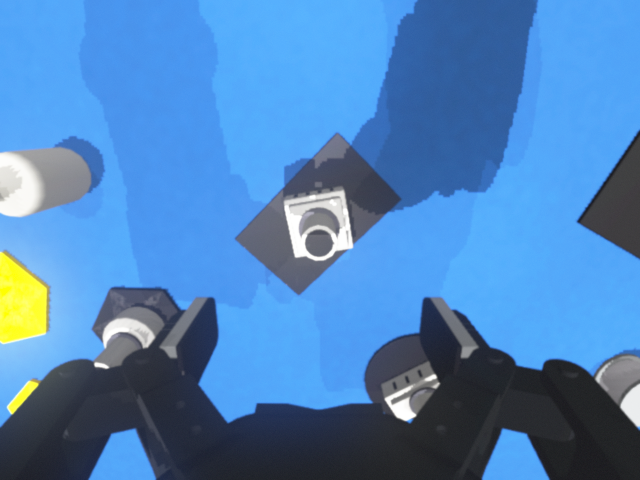

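Rim seen at (320,243), predicted (322,242), and the round nozzle stands on the rest. Gripping the square nozzle.

```bash
python3 -m handwheel '[{"linear":[0.07,0.05,1.5],"angular":[0,0,0]},{"linear":[0,0,3],"angular":[0,0,0]},{"linear":[0,0,3],"angular":[0,0,0]},{"linear":[0,0,2.5],"angular":[0,0,0]},{"linear":[0,0,1.3],"angular":[0,0,0]},{"linear":[0,0,0.6],"angular":[0,0,0]},{"linear":[0,0,0],"angular":[0,0,0]},{"linear":[0,0,0],"angular":[0,0,0]}]'; python3 -m handwheel '[{"linear":[0,0,0],"angular":[0,0,0]},{"linear":[0,0,0],"angular":[0,0,0]},{"linear":[0,0,0],"angular":[0,0,0]},{"linear":[0,0,0],"angular":[0,0,0]},{"linear":[0,0,0],"angular":[0,0,0]},{"linear":[0,0,0],"angular":[0,0,0]},{"linear":[0,0,0],"angular":[0,0,0]},{"linear":[0,0,0],"angular":[0,0,0]},{"linear":[0,0,0],"angular":[0,0,0]}]' 1 40;  python3 -m handwheel '[{"linear":[0,0,-0.5],"angular":[0,0,0]},{"linear":[0,0,-1.5],"angular":[0,0,0]},{"linear":[0,0,-2.5],"angular":[0,0,0]},{"linear":[0,0,-3],"angular":[0,0,0]},{"linear":[0,0,-2.5],"angular":[0,0,0]},{"linear":[0,0,-1.5],"angular":[0,0,0]},{"linear":[0,0,-0.5],"angular":[0,0,0]},{"linear":[0,0,0],"angular":[0,0,0]}]'
```

```text
time: 9.47
position: [0.4723, -0.0528, 0.0416]
tcp_rot: [-180.0, 0.0, 179.9]
wrist_force: [-0.4, -0.0, 0.2]
opening: 0.0851
gripper_force: 0.0
time: 10.22
position: [0.4722, -0.0522, 0.0417]
tcp_rot: [180.0, 0.0, 179.9]
wrist_force: [-0.8, -0.6, 6.6]
opening: 0.025
gripper_force: 40.6
time: 10.88
position: [0.4723, -0.0521, 0.1623]
tcp_rot: [180.0, 0.1, 179.9]
wrist_force: [0.1, -0.0, -2.7]
opening: 0.0247
gripper_force: 40.1
```

```bash
python3 -m handwheel '[{"linear":[0.1,1.5,0],"angular":[0,0,0]},{"linear":[0.2,3,0],"angular":[0,0,0]},{"linear":[0.2,3.7,0],"angular":[0,0,0]},{"linear":[0.2,3.7,0],"angular":[0,0,0]},{"linear":[0.2,3.7,0],"angular":[0,0,0]},{"linear":[0.2,3.7,0],"angular":[0,0,0]},{"linear":[0.2,3.7,0],"angular":[0,0,0]},{"linear":[0.2,3.7,0],"angular":[0,0,0]},{"linear":[0.1,2,0],"angular":[0,0,0]},{"linear":[0.05,1,0],"angular":[0,0,0]}]'; python3 -m handwheel '[{"linear":[0,0,0],"angular":[0,0,0]},{"linear":[0,0,0],"angular":[0,0,0]},{"linear":[0,0,0],"angular":[0,0,0]},{"linear":[0,0,0],"angular":[0,0,0]}]'
```

```text
time: 11.72
position: [0.4539, 0.2484, 0.1595]
tcp_rot: [180.0, -0.1, -179.8]
wrist_force: [-1.4, -0.1, -0.8]
opening: 0.0249
gripper_force: 40.1
time: 12.05
position: [0.4559, 0.2427, 0.161]
tcp_rot: [-179.9, -0.0, 179.8]
wrist_force: [0.4, -0.3, -1.8]
opening: 0.0251
gripper_force: 40.1
```

```bash
python3 -m handwheel '[{"linear":[0,0.15,1.5],"angular":[0,0,0]},{"linear":[0,0,3],"angular":[0,0,0]},{"linear":[0,0,3],"angular":[0,0,0]},{"linear":[0,0,2.5],"angular":[0,0,0]},{"linear":[0,0,1.3],"angular":[0,0,0]},{"linear":[0,0,0.2],"angular":[0,0,0]},{"linear":[0,0,0],"angular":[0,0,0]},{"linear":[0,0,0],"angular":[0,0,0]},{"linear":[0,0,0],"angular":[0,0,0]}]'
```

```text
time: 12.8
position: [0.4567, 0.2465, 0.0476]
tcp_rot: [179.9, 0.1, 179.9]
wrist_force: [-0.2, -0.1, -1.1]
opening: 0.0246
gripper_force: 40.1
```

```bash
python3 -m handwheel '[{"linear":[0.05,-0.12,0.2],"angular":[0,0,0]},{"linear":[0,0,0.2],"angular":[0,0,0]},{"linear":[0,0,0.15],"angular":[0,0,0]},{"linear":[0,0,0.05],"angular":[0,0,0]},{"linear":[0,0,0],"angular":[0,0,0]}]'
```

```text
time: 13.22
position: [0.4557, 0.2448, 0.0413]
tcp_rot: [180.0, 0.1, 179.9]
wrist_force: [-1.3, -3.5, 11.7]
opening: 0.025
gripper_force: 41.4
```

```bash
python3 -m handwheel '[{"linear":[0,0,0],"angular":[0,0,0]},{"linear":[0,0,0],"angular":[0,0,0]},{"linear":[0,0,0],"angular":[0,0,0]},{"linear":[0,0,0],"angular":[0,0,0]},{"linear":[0,0,0],"angular":[0,0,0]},{"linear":[0,0,0],"angular":[0,0,0]},{"linear":[0,0,0],"angular":[0,0,0]},{"linear":[0,0,0],"angular":[0,0,0]}]' -1; python3 -m handwheel '[{"linear":[0,0,-1],"angular":[0,0,0]},{"linear":[0,0,-2],"angular":[0,0,0]},{"linear":[0,0,-3],"angular":[0,0,0]},{"linear":[0,0,-3],"angular":[0,0,0]},{"linear":[0,0,-3],"angular":[0,0,0]}]'; python3 -m handwheel '[{"linear":[-1,-1,0],"angular":[0,0,0]},{"linear":[-2,-2.1,0],"angular":[0,0,0]},{"linear":[-2.5,-2.6,0],"angular":[0,0,0]},{"linear":[-2.5,-2.6,0],"angular":[0,0,0]},{"linear":[-2.5,-2.6,0],"angular":[0,0,0]},{"linear":[-2.5,-2.6,0],"angular":[0,0,0]},{"linear":[-2.5,-2.6,0],"angular":[0,0,0]},{"linear":[-2,-2,0],"angular":[0,0,0]},{"linear":[-1,-1.1,0],"angular":[0,0,0]},{"linear":[-0.3,-0.4,0],"angular":[0,0,0]}]';python3 -m handwheel '[{"linear":[0,0,0],"angular":[0,0,0]},{"linear":[0,0,0],"angular":[0,0,0]},{"linear":[0,0,0],"angular":[0,0,0]}]'; python3 - <<'E'
from h import *
s=state();i=snapshot("wrist")
cv2.imwrite("pics/w4.png",i[:,:,::-1]);c=cam("wrist",s)
print(s["position"],proj([[.6438,.0486,.075],[.6437,.0453,.005]],c));plates2(i,c)
E
```

```text
time: 13.88
position: [0.4551, 0.2452, 0.0402]
tcp_rot: [-180.0, -0.0, 179.9]
wrist_force: [0.3, 0.9, 0.5]
opening: 0.0858
gripper_force: 0.0
time: 14.3
position: [0.4548, 0.2449, 0.1623]
tcp_rot: [-180.0, -0.0, 179.9]
wrist_force: [0.4, 1.0, 0.4]
opening: 0.0857
gripper_force: 0.0
time: 15.13
position: [0.6442, 0.046, 0.1607]
tcp_rot: [-179.9, 0.0, 179.7]
wrist_force: [-0.4, -0.6, 0.1]
opening: 0.0853
gripper_force: 0.0
time: 15.38
position: [0.6418, 0.0513, 0.1605]
tcp_rot: [179.9, -0.0, -179.9]
wrist_force: [0.1, -0.8, 0.3]
opening: 0.0851
gripper_force: 0.0
[0.6417992  0.05134844 0.16045129] [[315.82418811 246.80621869]
 [312.5368092  221.1833541 ]]
px [576. 235.] rect [659.2 285.7  96.6  66.5  76. ] circ [657.1 286.5  48.6] hullcen [657.8 287.2]
px [312. 219.] rect [644.1  44.7 101.5 102.3   0. ] circ [644.1  44.8  51.5] hullcen [644.1  44.8]
px [ 19. 160.] rect [ 592.  -202.4   49.    92.4   75.8] circ [ 588.2 -218.1   46.7] hullcen [ 591.4 -207.3]
px [561.  21.] rect [471.9 235.7  93.9  62.2  63.8] circ [471.6 236.   55.6] hullcen [485.4 241.2]
px [172.  32.] rect [482.3 -63.3  79.  106.6  45.3] circ [482.2 -63.1  65.8] hullcen [497.9 -68.9]
```

View pics/w4.png

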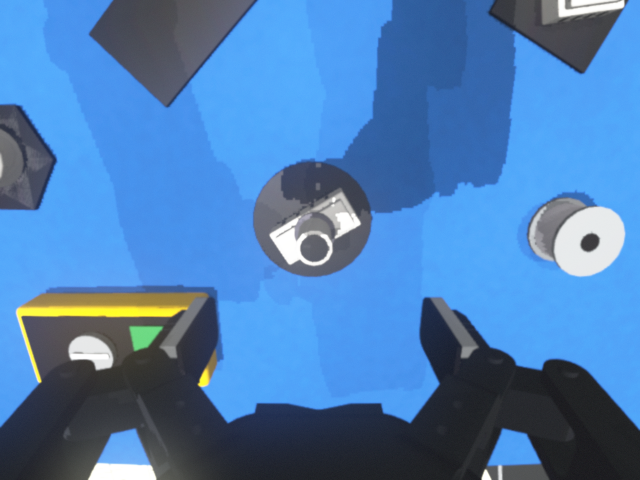

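Rim at (315,248), predicted (316,247): good, and the fingers have clear space around it.

```bash
python3 -m handwheel '[{"linear":[-0.15,-0.2,1.5],"angular":[0,0,0]},{"linear":[0,0,3],"angular":[0,0,0]},{"linear":[0,0,3],"angular":[0,0,0]},{"linear":[0,0,2],"angular":[0,0,0]},{"linear":[0,0,0.5],"angular":[0,0,0]},{"linear":[0,0,0],"angular":[0,0,0]},{"linear":[0,0,0],"angular":[0,0,0]}]'
```

```text
time: 16.02
position: [0.6448, 0.0478, 0.0614]
tcp_rot: [180.0, 0.1, 180.0]
wrist_force: [-0.3, 0.7, 0.6]
opening: 0.0856
gripper_force: 0.0
```

```bash
python3 -m handwheel '[{"linear":[0.07,0.05,1],"angular":[0,0,0]},{"linear":[0,0,0.7],"angular":[0,0,0]},{"linear":[0,0,0.25],"angular":[0,0,0]},{"linear":[0,0,0],"angular":[0,0,0]}]'; python3 -m handwheel '[{"linear":[0,0,0],"angular":[0,0,0]},{"linear":[0,0,0],"angular":[0,0,0]},{"linear":[0,0,0],"angular":[0,0,0]},{"linear":[0,0,0],"angular":[0,0,0]},{"linear":[0,0,0],"angular":[0,0,0]},{"linear":[0,0,0],"angular":[0,0,0]},{"linear":[0,0,0],"angular":[0,0,0]},{"linear":[0,0,0],"angular":[0,0,0]},{"linear":[0,0,0],"angular":[0,0,0]}]' 1 40;  python3 -m handwheel '[{"linear":[0,0,-0.5],"angular":[0,0,0]},{"linear":[0,0,-1.5],"angular":[0,0,0]},{"linear":[0,0,-2.5],"angular":[0,0,0]},{"linear":[0,0,-3],"angular":[0,0,0]},{"linear":[0,0,-2.5],"angular":[0,0,0]},{"linear":[0,0,-1.5],"angular":[0,0,0]},{"linear":[0,0,-0.5],"angular":[0,0,0]},{"linear":[0,0,0],"angular":[0,0,0]}]'
```

```text
time: 16.35
position: [0.6433, 0.0475, 0.0402]
tcp_rot: [-180.0, -0.1, 179.9]
wrist_force: [-0.7, -0.6, 0.1]
opening: 0.0853
gripper_force: 0.0
time: 17.1
position: [0.6439, 0.0475, 0.0411]
tcp_rot: [180.0, 0.0, 179.9]
wrist_force: [0.3, -0.7, 2.9]
opening: 0.0249
gripper_force: 39.2
time: 17.77
position: [0.6444, 0.0475, 0.1621]
tcp_rot: [180.0, 0.1, 179.9]
wrist_force: [0.2, 0.9, -1.6]
opening: 0.025
gripper_force: 39.4
```

```bash
python3 -m handwheel '[{"linear":[1,-0.6,0],"angular":[0,0,0]},{"linear":[2,-1.2,0],"angular":[0,0,0]},{"linear":[2.6,-1.6,0],"angular":[0,0,0]},{"linear":[2.6,-1.6,0],"angular":[0,0,0]},{"linear":[2.6,-1.6,0],"angular":[0,0,0]},{"linear":[2.6,-1.6,0],"angular":[0,0,0]},{"linear":[2,-1.2,0],"angular":[0,0,0]},{"linear":[1.2,-0.6,0],"angular":[0,0,0]},{"linear":[0.5,-0.3,0],"angular":[0,0,0]},{"linear":[0,0,0],"angular":[0,0,0]}]';python3 -m handwheel '[{"linear":[0,0,0],"angular":[0,0,0]},{"linear":[0,0,1.5],"angular":[0,0,0]},{"linear":[0,0,3],"angular":[0,0,0]},{"linear":[0,0,3],"angular":[0,0,0]},{"linear":[0,0,2.5],"angular":[0,0,0]},{"linear":[0,0,1.3],"angular":[0,0,0]},{"linear":[0,0,0.2],"angular":[0,0,0]},{"linear":[0,0,0],"angular":[0,0,0]},{"linear":[0,0,0],"angular":[0,0,0]},{"linear":[0,0,0],"angular":[0,0,0]}]'
```

```text
time: 18.6
position: [0.471, -0.056, 0.1599]
tcp_rot: [-180.0, -0.1, 179.9]
wrist_force: [-0.3, 1.0, -2.1]
opening: 0.0249
gripper_force: 39.4
time: 19.43
position: [0.4739, -0.0551, 0.0467]
tcp_rot: [180.0, 0.1, 180.0]
wrist_force: [-0.9, -0.0, -0.9]
opening: 0.0248
gripper_force: 39.4
```

```bash
python3 -m handwheel '[{"linear":[0.05,-0.06,0.2],"angular":[0,0,0]},{"linear":[0,0,0.2],"angular":[0,0,0]},{"linear":[0,0,0.13],"angular":[0,0,0]},{"linear":[0,0,0.03],"angular":[0,0,0]},{"linear":[0,0,0],"angular":[0,0,0]}]';  python3 -m handwheel '[{"linear":[0,0,0],"angular":[0,0,0]},{"linear":[0,0,0],"angular":[0,0,0]},{"linear":[0,0,0],"angular":[0,0,0]},{"linear":[0,0,0],"angular":[0,0,0]},{"linear":[0,0,0],"angular":[0,0,0]},{"linear":[0,0,0],"angular":[0,0,0]},{"linear":[0,0,0],"angular":[0,0,0]},{"linear":[0,0,0],"angular":[0,0,0]}]' -1; python3 -m handwheel '[{"linear":[0,0,-1],"angular":[0,0,0]},{"linear":[0,0,-2],"angular":[0,0,0]},{"linear":[0,0,-3],"angular":[0,0,0]},{"linear":[0,0,-3],"angular":[0,0,0]},{"linear":[0,0,-3],"angular":[0,0,0]}]'; python3 -m handwheel '[{"linear":[-0.8,-1.2,0],"angular":[0,0,0]},{"linear":[-2.1,-3.3,0],"angular":[0,0,0]},{"linear":[-2.1,-3.2,0],"angular":[0,0,0]},{"linear":[-2.1,-3.2,0],"angular":[0,0,0]},{"linear":[-2.1,-3.2,0],"angular":[0,0,0]},{"linear":[-1.4,-2.2,0],"angular":[0,0,0]},{"linear":[-0.6,-1.1,0],"angular":[0,0,0]},{"linear":[0,0,0],"angular":[0,0,0]},{"linear":[0,0,0],"angular":[0,0,0]},{"linear":[0,0,0],"angular":[0,0,0]}]'; python3 - <<'E'
from h import *
s=state();i=snapshot("wrist")
cv2.imwrite("pics/w5.png",i[:,:,::-1]);c=cam("wrist",s)
print(s["position"],proj([[.5857,-.2296,.075],[.5855,-.2291,.005]],c))
E
```

```text
time: 19.85
position: [0.4726, -0.0559, 0.0409]
tcp_rot: [180.0, 0.1, 179.9]
wrist_force: [-0.5, 0.8, 8.3]
opening: 0.0249
gripper_force: 40.5
time: 20.52
position: [0.4721, -0.056, 0.0402]
tcp_rot: [180.0, -0.0, 179.9]
wrist_force: [-0.0, 1.0, 0.5]
opening: 0.0853
gripper_force: 0.0
time: 20.93
position: [0.4717, -0.056, 0.1622]
tcp_rot: [-180.0, -0.0, 179.9]
wrist_force: [0.4, -0.5, -0.5]
opening: 0.0857
gripper_force: 0.0
time: 21.77
position: [0.5833, -0.2281, 0.1603]
tcp_rot: [179.9, -0.0, -180.0]
wrist_force: [-0.8, 1.1, -0.8]
opening: 0.0857
gripper_force: 0.0
[ 0.58334623 -0.22814     0.16028085] [[317.68661851 247.36740188]
 [318.30819539 221.50436721]]
```

View pics/w5.png

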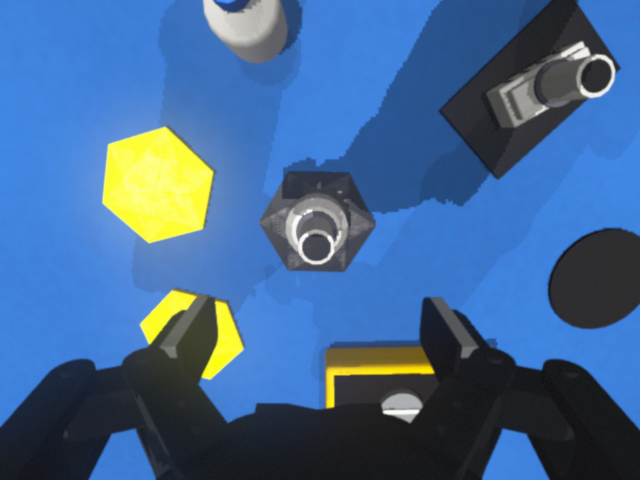

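Round nozzle is centred on the rest with its rim at (317,247), as predicted. The oblong nozzle stands on the oblong plate. Gripping the round one.

```bash
python3 -m handwheel '[{"linear":[-0.15,-0.1,1.5],"angular":[0,0,0]},{"linear":[0,0,3],"angular":[0,0,0]},{"linear":[0,0,3],"angular":[0,0,0]},{"linear":[0,0,2],"angular":[0,0,0]},{"linear":[0,0,0.5],"angular":[0,0,0]},{"linear":[0,0,0],"angular":[0,0,0]},{"linear":[0,0,0],"angular":[0,0,0]}]'
```

```text
time: 22.4
position: [0.5859, -0.2305, 0.0613]
tcp_rot: [180.0, 0.1, 180.0]
wrist_force: [-0.7, -0.4, 0.2]
opening: 0.0855
gripper_force: 0.0
```

```bash
python3 -m handwheel '[{"linear":[0,0.07,1],"angular":[0,0,0]},{"linear":[0,0,0.7],"angular":[0,0,0]},{"linear":[0,0,0.25],"angular":[0,0,0]},{"linear":[0,0,0],"angular":[0,0,0]}]'; python3 -m handwheel '[{"linear":[0,0,0],"angular":[0,0,0]},{"linear":[0,0,0],"angular":[0,0,0]},{"linear":[0,0,0],"angular":[0,0,0]},{"linear":[0,0,0],"angular":[0,0,0]},{"linear":[0,0,0],"angular":[0,0,0]},{"linear":[0,0,0],"angular":[0,0,0]},{"linear":[0,0,0],"angular":[0,0,0]},{"linear":[0,0,0],"angular":[0,0,0]},{"linear":[0,0,0],"angular":[0,0,0]}]' 1 40;  python3 -m handwheel '[{"linear":[0,0,-0.5],"angular":[0,0,0]},{"linear":[0,0,-1.5],"angular":[0,0,0]},{"linear":[0,0,-2.5],"angular":[0,0,0]},{"linear":[0,0,-3],"angular":[0,0,0]},{"linear":[0,0,-2.5],"angular":[0,0,0]},{"linear":[0,0,-1.5],"angular":[0,0,0]},{"linear":[0,0,-0.5],"angular":[0,0,0]},{"linear":[0,0,0],"angular":[0,0,0]}]'
```

```text
time: 22.73
position: [0.585, -0.2302, 0.0401]
tcp_rot: [180.0, -0.1, 179.9]
wrist_force: [0.2, -0.1, 0.4]
opening: 0.0852
gripper_force: 0.0
time: 23.48
position: [0.5856, -0.2304, 0.0409]
tcp_rot: [-180.0, 0.0, 179.9]
wrist_force: [-0.4, 0.6, 3.7]
opening: 0.0251
gripper_force: 39.2
time: 24.15
position: [0.586, -0.2306, 0.1619]
tcp_rot: [-180.0, 0.1, 179.9]
wrist_force: [0.0, 0.0, -1.9]
opening: 0.0255
gripper_force: 39.5
```

```bash
python3 -m handwheel '[{"linear":[-0.3,1.5,0],"angular":[0,0,0]},{"linear":[-0.6,3,0],"angular":[0,0,0]},{"linear":[-0.8,3.5,0],"angular":[0,0,0]},{"linear":[-0.8,3.5,0],"angular":[0,0,0]},{"linear":[-0.8,3.5,0],"angular":[0,0,0]},{"linear":[-0.8,3.5,0],"angular":[0,0,0]},{"linear":[-0.8,3.5,0],"angular":[0,0,0]},{"linear":[-0.5,3,0],"angular":[0,0,0]},{"linear":[-0.3,1.7,0],"angular":[0,0,0]},{"linear":[-0.1,0.9,0],"angular":[0,0,0]}]';python3 -m handwheel '[{"linear":[0,0,0],"angular":[0,0,0]},{"linear":[0,0,1.5],"angular":[0,0,0]},{"linear":[0,0,3],"angular":[0,0,0]},{"linear":[0,0,3],"angular":[0,0,0]},{"linear":[0,0,2.5],"angular":[0,0,0]},{"linear":[0,0,1.3],"angular":[0,0,0]},{"linear":[0,0,0.2],"angular":[0,0,0]},{"linear":[0,0,0],"angular":[0,0,0]},{"linear":[0,0,0],"angular":[0,0,0]},{"linear":[0,0,0],"angular":[0,0,0]}]'
```

```text
time: 24.98
position: [0.6428, 0.0499, 0.1585]
tcp_rot: [179.9, -0.2, -179.8]
wrist_force: [0.1, 0.2, -2.0]
opening: 0.025
gripper_force: 39.5
time: 25.82
position: [0.645, 0.0453, 0.0475]
tcp_rot: [180.0, 0.2, 179.9]
wrist_force: [0.6, -0.7, -1.3]
opening: 0.0247
gripper_force: 39.6
```

Next I'll place it, release, lift, and back the arm away for the check pictures.

```bash
python3 -m handwheel '[{"linear":[0.07,-0.02,0.2],"angular":[0,0,0]},{"linear":[0,0,0.2],"angular":[0,0,0]},{"linear":[0,0,0.15],"angular":[0,0,0]},{"linear":[0,0,0.07],"angular":[0,0,0]},{"linear":[0,0,0],"angular":[0,0,0]}]';  python3 -m handwheel '[{"linear":[0,0,0],"angular":[0,0,0]},{"linear":[0,0,0],"angular":[0,0,0]},{"linear":[0,0,0],"angular":[0,0,0]},{"linear":[0,0,0],"angular":[0,0,0]},{"linear":[0,0,0],"angular":[0,0,0]},{"linear":[0,0,0],"angular":[0,0,0]},{"linear":[0,0,0],"angular":[0,0,0]},{"linear":[0,0,0],"angular":[0,0,0]}]' -1; python3 -m handwheel '[{"linear":[0,0,-1],"angular":[0,0,0]},{"linear":[0,0,-2],"angular":[0,0,0]},{"linear":[0,0,-3],"angular":[0,0,0]},{"linear":[0,0,-3],"angular":[0,0,0]},{"linear":[0,0,-3],"angular":[0,0,0]},{"linear":[0,0,-3],"angular":[0,0,0]}]'; python3 -m handwheel '[{"linear":[2,3,0],"angular":[0,0,0]},{"linear":[2,3,0],"angular":[0,0,0]},{"linear":[2,3.5,0],"angular":[0,0,0]},{"linear":[2,3.5,0],"angular":[0,0,0]},{"linear":[2,3.5,0],"angular":[0,0,0]},{"linear":[2,3.5,0],"angular":[0,0,0]},{"linear":[2,3.5,0],"angular":[0,0,0]},{"linear":[2,3.5,0],"angular":[0,0,0]},{"linear":[2,3.5,0],"angular":[0,0,0]},{"linear":[2,3.5,0],"angular":[0,0,0]}]'; python3 -m handwheel '[{"linear":[2,3,0],"angular":[0,0,0]},{"linear":[2,3,0],"angular":[0,0,0]},{"linear":[2,3,0],"angular":[0,0,0]},{"linear":[2,3,0],"angular":[0,0,0]},{"linear":[1,2,0],"angular":[0,0,0]},{"linear":[0,0,0],"angular":[0,0,0]},{"linear":[0,0,0],"angular":[0,0,0]}]'
python3 - <<'E'
from h import *
i=snapshot("top")[:,:,::-1];j=snapshot("side")[:,:,::-1]
cv2.imwrite("pics/t6.png",i);cv2.imwrite("pics/s6.png",j)
f=lambda i,x,y:cv2.resize(i[y:y+60,x:x+80],None,fx=5,fy=5,interpolation=cv2.INTER_CUBIC)
cv2.imwrite("pics/c6.png",np.vstack([np.hstack([f(i,150,272),f(i,290,262)]),np.hstack([f(i,240,190),f(j,310,200)])]))
print("top");plates2(i[:,:,::-1],cam("top"))
for n in("top","side"):print(n,proj([[.4556,.2449,.075],[.4732,-.0557,.075],[.6438,.0452,.075]],cam(n)).round(1))
E
```

```text
time: 26.23
position: [0.6435, 0.0456, 0.0409]
tcp_rot: [180.0, 0.1, 180.0]
wrist_force: [-3.6, -0.4, 9.9]
opening: 0.0248
gripper_force: 40.6
time: 26.9
position: [0.643, 0.0453, 0.0394]
tcp_rot: [-180.0, -0.0, 179.9]
wrist_force: [-0.3, 0.4, -0.0]
opening: 0.0854
gripper_force: 0.0
time: 27.4
position: [0.6429, 0.0453, 0.1919]
tcp_rot: [180.0, 0.0, 179.9]
wrist_force: [0.8, 0.3, 0.5]
opening: 0.0851
gripper_force: 0.0
time: 28.23
position: [0.4423, 0.3871, 0.1906]
tcp_rot: [180.0, 0.0, 179.9]
wrist_force: [0.4, 0.0, -0.6]
opening: 0.0854
gripper_force: 0.0
time: 28.82
position: [0.3523, 0.5269, 0.19]
tcp_rot: [180.0, -0.0, -179.9]
wrist_force: [0.9, -0.1, 1.3]
opening: 0.0852
gripper_force: 0.0
top
px [307. 469.] rect [ 99.1  -1.9 212.7  58.3  88.1] circ [ 70.9  -1.  106.4] hullcen [94.3 -2.8]
px [ 19. 376.] rect [308.8 628.4 109.4 100.4  17.2] circ [307.5 628.3  72.5] hullcen [307.7 621.6]
px [428. 308.] rect [ 432.1 -281.5   60.8   49.9   81.2] circ [ 431.9 -282.9   31.9] hullcen [ 431.6 -283. ]
px [193. 303.] rect [456.3 245.1  93.6  93.3  63.2] circ [456.3 244.9  63.6] hullcen [456.2 245.1]
px [327. 292.] rect [473.6 -55.4  79.3 129.7  45.2] circ [473.6 -56.3  73.3] hullcen [473.4 -55.3]
px [400. 241.] rect [ 586.7 -229.1   99.8   86.    88.8] circ [ 586.4 -228.5   50.5] hullcen [ 586.6 -228.4]
px [179. 216.] rect [655.2 277.6  72.5  61.3  62.3] circ [653.9 278.   36.5] hullcen [654.7 277.9]
px [281. 218.] rect [644.5  45.4 101.3 102.6  88.9] circ [644.   45.5  52. ] hullcen [644.1  45.7]
px [360. 166.] rect [ 7.652e+02 -1.407e+02  7.260e+01  1.589e+02  4.000e-01] circ [ 764.9 -140.9   85.8] hullcen [ 765.  -141.2]
top [[184.5 303.5]
 [328.1 291.7]
 [279.1 212.8]]
side [[227.5 190.7]
 [296.4 272.9]
 [345.8 211.8]]
```

View pics/t6.png

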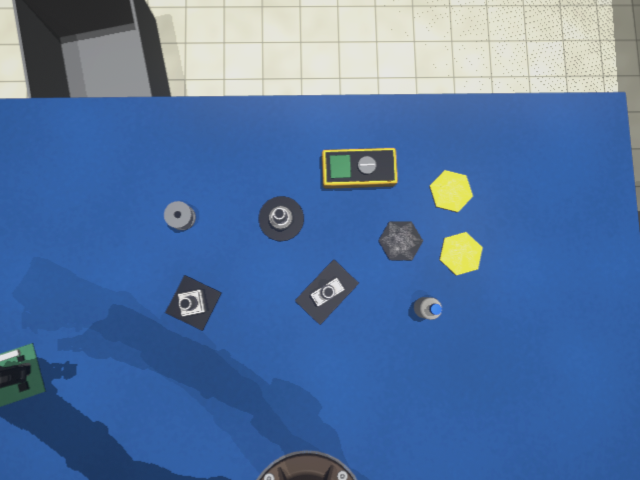

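View pics/c6.png

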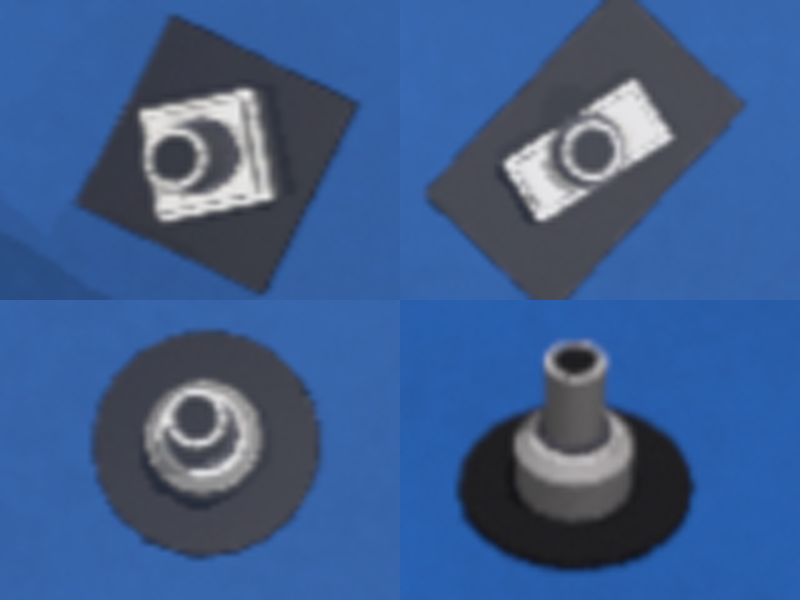

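View pics/s6.png

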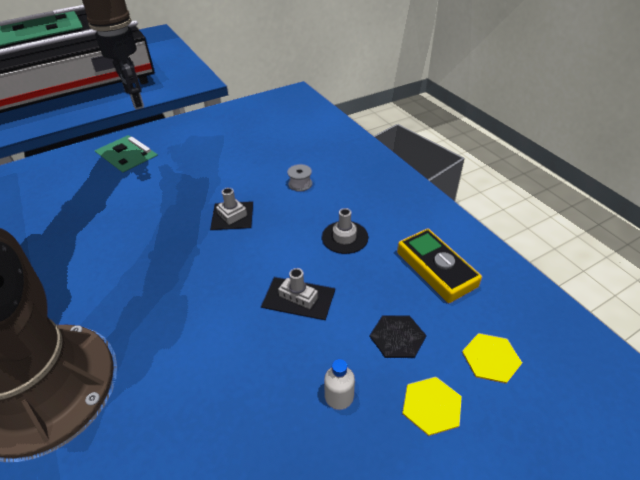

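The three nozzles stand upright, each on its own plate. Their rims are at (184.8,303.2), (328.0,291.6) and (278.6,213.2), all within about 0.6 px of the plate-centre predictions. The rest is empty and the bystanders have not moved. Handing in.

```bash
python3 -c "
from workcell import *
print(finish_job())"
```

```text
the job is handed in; nothing more can be done
None
```

The round, square and oblong nozzles each stand upright in the middle of their own plate, the six-sided rest is empty again, the reel, bottle and multimeter are where they were, and the job was handed in at about 29 s of robot time.

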